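Hole saws in order of size on the rack

TASK

Put the four hole saws away on the rack in order of size, one to each black pad: the largest on the pad next to the tall end post, then the next smaller one and so on, the smallest at the far end. Each must stand still, shank up and centred on its pad; do not tip any of them over on the way.

Things in the scene. Friction and masses are not known exactly. Their poses are not given: they have to be found in the camera images.
- saw_30_mid (a point): Hole saw, the smallest: a steel cup of 30 mm diameter and 42 mm height standing mouth (teeth) down, closed on top, with a round collar nut (21 mm diameter, 8 mm high) on the cup and above it a round shank, 11 mm diameter and 34 mm long, pointing up; 84 mm tall in all. Loose, 110 g give or take a third. The point is on its axis half-way up, 42 mm above its foot, level with the cup's top; z along the shank, up. Can be gripped by the shank or the cup.
- saw_40_mid (a point): Hole saw, the second smallest: a steel cup of 40 mm diameter and 42 mm height standing mouth (teeth) down, closed on top, with a round collar nut (21 mm diameter, 8 mm high) on the cup and above it a round shank, 11 mm diameter and 34 mm long, pointing up; 84 mm tall in all. Loose, 150 g give or take a third. The point is on its axis half-way up, 42 mm above its foot, level with the cup's top; z along the shank, up. Can be gripped by the shank or the cup.
- saw_50_mid (a point): Hole saw, the second largest: a steel cup of 50 mm diameter and 42 mm height standing mouth (teeth) down, closed on top, with a round collar nut (21 mm diameter, 8 mm high) on the cup and above it a round shank, 11 mm diameter and 34 mm long, pointing up; 84 mm tall in all. Loose, 200 g give or take a third. The point is on its axis half-way up, 42 mm above its foot, level with the cup's top; z along the shank, up. Can be gripped by the shank or the cup.
- saw_60_mid (a point): Hole saw, the largest: a steel cup of 60 mm diameter and 42 mm height standing mouth (teeth) down, closed on top, with a round collar nut (21 mm diameter, 8 mm high) on the cup and above it a round shank, 11 mm diameter and 34 mm long, pointing up; 84 mm tall in all. Loose, 260 g give or take a third. The point is on its axis half-way up, 42 mm above its foot, level with the cup's top; z along the shank, up. Can be gripped by the shank or the cup.
- pad_a: One of four alike round black rubber pads, 70 mm diameter, 3 mm thick, fixed in a straight row at 82 mm spacing on top of the rack (a dark wooden board 430 x 100 x 18 mm lying on the bench, a different place and turn each time). Which of the four pads is where along the row differs from start to start. Origin: centre of the pad's underside, 18 mm above the bench; its top is 21 mm above the bench.
- pad_b: One of four alike round black rubber pads, 70 mm diameter, 3 mm thick, fixed in a straight row at 82 mm spacing on top of the rack (a dark wooden board 430 x 100 x 18 mm lying on the bench, a different place and turn each time). Which of the four pads is where along the row differs from start to start. Origin: centre of the pad's underside, 18 mm above the bench; its top is 21 mm above the bench.
- pad_c: One of four alike round black rubber pads, 70 mm diameter, 3 mm thick, fixed in a straight row at 82 mm spacing on top of the rack (a dark wooden board 430 x 100 x 18 mm lying on the bench, a different place and turn each time). Which of the four pads is where along the row differs from start to start. Origin: centre of the pad's underside, 18 mm above the bench; its top is 21 mm above the bench.
- pad_d: One of four alike round black rubber pads, 70 mm diameter, 3 mm thick, fixed in a straight row at 82 mm spacing on top of the rack (a dark wooden board 430 x 100 x 18 mm lying on the bench, a different place and turn each time). Which of the four pads is where along the row differs from start to start. Origin: centre of the pad's underside, 18 mm above the bench; its top is 21 mm above the bench.
- end_post: The upright wooden end post of the rack, a block 60 mm tall, 100 mm across the rack and 24 mm along the row, fixed on the board at one end of the row or the other (the opposite end has only a thin flat aluminium strip, 10 mm wide and 6 mm high). It stands in line with the pads, its centre 72 mm from the nearest pad's centre. Origin: centre of its underside, 18 mm above the bench; y runs along the row, x across it.
Mind the look-alikes: they are no part of the job. What is shaped like the part that bears saw_30_mid but yellow is not meant.

How it is judged:
By the outcome, as a careful person would: the job done as asked, in the order asked, and still so for the second after the job is handed in, with the robot touching nothing.
It also fails if it takes over 96 s, if anything falls off the work surface, if the arm or the gripper's body presses on something with over 40 N, if the wrist force passes 120 N, or if a joint passes its speed limit or range.

ROBOT

A 6-joint arm with a two-finger parallel gripper is mounted at the origin on the work surface. World frame = base frame: x ahead of the robot, y to its left, z up, the work surface at z = 0. Lengths are in m, angles in rad, forces in N, time in s.
With the tool pointing down it reaches from about 0.375 to 0.9 m from the base axis. Payload 3.1 kg.
Tool frame: the origin (TCP) lies on the centre line of the jaws, within the pads' length; the fingertips stand 19 mm ahead of it and the grasp point (between the pads) is the TCP; z points along the fingers, y is the direction in which the jaws open and shut (so a half turn about z gives the same grasp; the last joint's range is limited). The gripper opens to 85 mm and grips with 20 to 120 N. Pads are 22 mm wide; open, the fingers measure 114 mm over their backs; the gripper's body (76 mm by 85 mm) begins 54 mm behind the grasp point. The pads swing forward as they close: fully open they stand 13 mm farther back than shut.
Start: joints at [1.113, 0.527, 1.433, -0, 1.181, -0.178], TCP at [0.173, 0.601, 0.25] pointing down, gripper open.
Joint ranges: [-3.08, 3.08], [-0.75, 2.2], [0.22, 2.44], [-1.43, 4.57], [0, 2.65], [-2.85, 2.85]. Speed limits (rad/s): [2.79, 2.79, 3.14, 3.14, 3.14, 3.14].

INTERFACE

Orientations are given as a unit quaternion [x, y, z, w].
In Python, from station import manip, imaging, workorder gives the robot as it stands.
- The arm moves only by the shell command python3 -m creep 'ROWS' [FORCE]. ROWS is a JSON object of lists of equal length, an entry for each row: "claw": the finger opening in cm, from 0 to 8.54; "dp": the shift along the tool's x, y, z in cm, a list of three; "roll": the turn about the tool's z in rad. In form: {"claw": [claw, ...], "dp": [[dx, dy, dz], ...], "roll": [roll, ...]}. A call has 1 to 12 rows; each row is the pose to reach, as a shift and turn from the pose commanded when the call began, along the tool's axes at that moment; what a row does not reach only later rows make up. A row lasts 1/10 s, in which the tool goes at most 50 mm and 8.59 degrees, less where a joint would pass 70% of its speed; a pose out of reach is approached as far as the arm can. A call with a gripper value outside its range is refused whole. The fingers move at their own pace and stop on an object; FORCE is the grip in N (left out, the last holds). Time passes only in rows, so rows that repeat a pose let the fingers close. It gives the time, the measured TCP pose, the force and the opening at its end, in the units of the state.
- manip.sense(): the state, without advancing time (a new reading comes with each control period).
- imaging.snapshot(name): name is "scene" or "side" or "wrist"; returns a dict with "image" (400x640x3 uint8, red, green, blue), "z_map" (400x640 float32, m along the optical axis (not along the pixel's ray), 0 where there is no reading), "vfov" (degrees; the focal length in pixels is half the picture's height over the tangent of half this angle, whatever the lens; pixels are square), "cx", "cy" (the principal point, pixels), "R" (3x3) and "t" (3): a world point X has camera coordinates R X + t. Camera axes: x right, y down, z forward; pixel columns grow to the right and rows downward; lengths in m; the calibration is good to about 2 mm. A picture is of the moment at which its call begins.
- workorder.sign_off(): hands the job in, once; it reports no verdict.
The state is a dict: "t": time; "q": joint angles; "qd": joint speeds; "tau": joint torques, N m; "tcp_pos": TCP position; "tool_rot": TCP orientation; "force": force on the tool from outside, world axes, zero at the start; "ft_torque": the same for the moment, N m; "finger_gap": opening from 0.0 (shut) to 1.0 (fully open).
Only numpy, scipy, OpenCV 4.12 (cv2) and the standard library are available. Lean on these libraries where they do the work, as an engineer would, in place of code of your own. Each camera call takes 0.05 s, during which the arm holds its last target.

## Working session

There is one attempt and no reset: what is moved stays moved. The work goes in short steps, Python scripts to look and compute and a shell command to move; the robot and the scene stay as the last step left them, time stands still between calls to the robot, and variables do not carry over. Pictures are saved under pics/ and viewed, and the job is handed in when it is done.

```bash
ls; mkdir -p pics; python3 - <<'E'
from station import manip, imaging
import cv2,numpy as np
print(manip.sense())
for n in ["scene","side","wrist"]:
    s=imaging.snapshot(n); np.savez(f"pics/{n}0.npz",**s)
    cv2.imwrite(f"pics/{n}0.png",s["image"][:,:,::-1]); print(n,s["vfov"],s["cx"],s["cy"],s["R"].round(3).tolist(),s["t"].round(3))
E
```

```text
pics
{'t': 0.0, 'q': array([ 1.11249903e+00,  5.28459956e-01,  1.43385109e+00, -1.72193547e-05,
        1.18141745e+00, -1.78518301e-01]), 'qd': array([ 2.35159362e-03, -6.71451698e-04,  2.99673413e-05,  2.11762737e-03,
       -2.22249097e-05,  1.19333021e-03]), 'tau': array([-2.21024675e-04, -4.42356241e+01, -1.78023738e+01, -3.10751775e-04,
        8.52379831e-03, -2.81579581e-06]), 'tcp_pos': array([0.17228248, 0.60010551, 0.24935368]), 'tool_rot': array([ 1.39430366e-01,  9.90231303e-01, -1.01673449e-03, -3.26756274e-04]), 'force': array([ 0.26276187, -0.37555141, -0.16149863]), 'ft_torque': array([-0.01620908, -0.01283671,  0.10356422]), 'finger_gap': 1.0003188923021713}
scene 52.51435551111775 316.6159082625409 195.15655777527655 [[-0.068, 0.998, 0.018], [0.668, 0.059, -0.742], [-0.741, -0.038, -0.671]] [ 0.024 -0.29   1.235]
side 54.59256244064767 319.6484525580622 199.7858216046854 [[0.742, -0.67, -0.001], [-0.454, -0.502, -0.737], [0.493, 0.547, -0.676]] [-0.392  0.272  0.656]
wrist 65.14412131768826 319.7752905918185 200.14065418996225 [[0.276, 0.961, -0.003], [0.91, -0.26, 0.322], [0.309, -0.091, -0.947]] [-0.624 -0.041  0.382]
```

View pics/scene0.png

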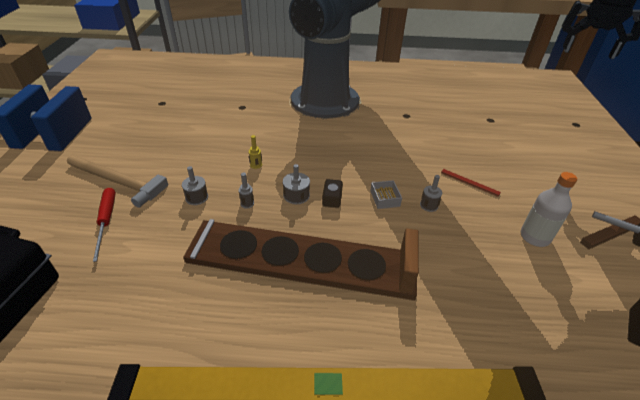

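View pics/side0.png

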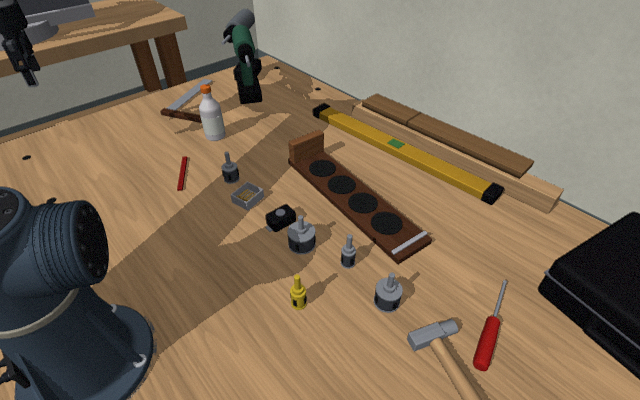

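View pics/wrist0.png

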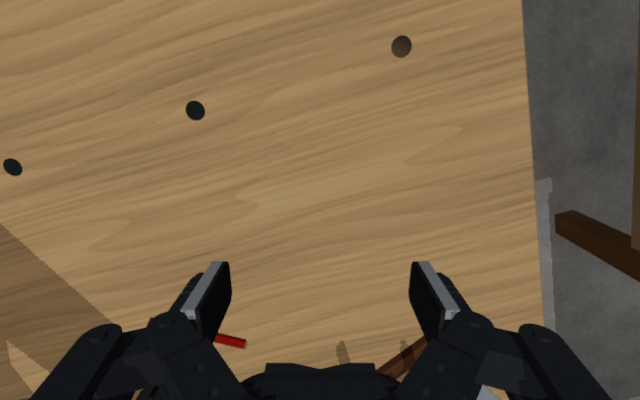

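Scene picture: the grey saw candidates are at (195,187), (246,192), (296,185) and (432,194). The yellow one at (255,153) is the decoy, and there is a dark block at (332,193) and a tray at (386,193). The rack has four pads at (238,244), (280,250), (322,258) and (367,263), with the tall post at (410,262). Next I'll measure sizes and check a close crop.

```bash
cat > h.py <<'E'
import numpy as np,cv2
def load(n):
    return dict(np.load(f"pics/{n}.npz"))
def f(s): return 200/np.tan(np.radians(float(s["vfov"]))/2)
def world(s):
    v,u=np.mgrid[0:400,0:640]; z=s["z_map"]; F=f(s)
    c=np.stack([(u-s["cx"])/F*z,(v-s["cy"])/F*z,z],-1)
    return (c-s["t"])@s["R"]
def circ(P):
    A=np.c_[2*P,np.ones(len(P))]; b=(P**2).sum(1)
    x=np.linalg.lstsq(A,b,rcond=None)[0]; return x[:2],np.sqrt(x[2]+x[0]**2+x[1]**2)
def proj(s,X):
    c=np.asarray(X)@s["R"].T+s["t"]; return c[...,:2]/c[...,2:]*f(s)+[s["cx"],s["cy"]]
E
python3 - <<'E'
from h import *
S=load("scene0");D=load("side0")
cv2.imwrite("pics/crop0.png",cv2.resize(S["image"][130:310,170:450,::-1],(784,504)))
for nm,s in(("scene",S),("side",D)):
    W=world(s); hsv=cv2.cvtColor(s["image"],cv2.COLOR_RGB2HSV)
    ok=(W[...,2]>0.006)&(W[...,2]<0.12)&(W[...,0]>.25)&(W[...,0]<.9)&(abs(W[...,1])<.4)
    n,l,st,c=cv2.connectedComponentsWithStats(ok.astype(np.uint8))
    for i in range(1,n):
        if st[i,4]<60: continue
        P=W[l==i]; sh=P[(P[:,2]>.056)&(P[:,2]<.09)]
        cup=P[(P[:,2]>.006)&(P[:,2]<.036)]
        o=""
        if len(cup)>20: C,r=circ(cup[:,:2]); o=f"cup c {C.round(4)} d {2*r*1e3:.1f}"
        if len(sh)>5: C,r=circ(sh[:,:2]); o+=f" shank mean {sh[:,:2].mean(0).round(4)} circ {C.round(4)} d {2*r*1e3:.1f}"
        print(nm,c[i].round(),st[i,4],"zmax %.4f"%P[:,2].max(),"sat",np.median(hsv[l==i][:,1]),P[:,:2].mean(0).round(3),o)
    print("floor",np.median(W[270:280,440:480,2]) if nm=="scene" else "")
E
```

```text
scene [254. 154.] 282 zmax 0.0857 sat 167.0 [ 0.344 -0.149] cup c [ 0.3377 -0.1503] d 27.0 shank mean [ 0.3402 -0.1497] circ [ 0.3385 -0.15  ] d 8.6
scene [296. 186.] 726 zmax 0.0859 sat 18.0 [ 0.449 -0.039] cup c [ 0.4377 -0.0406] d 56.9 shank mean [ 0.4403 -0.04  ] circ [ 0.4384 -0.0402] d 9.0
scene [194. 188.] 605 zmax 0.0853 sat 20.0 [ 0.474 -0.256] cup c [ 0.4646 -0.2598] d 47.2 shank mean [ 0.467  -0.2587] circ [ 0.4657 -0.2594] d 8.3
scene [467. 180.] 170 zmax 0.0100 sat 179.0 [0.358 0.354] cup c [0.3621 0.3482] d 69.8
scene [245. 192.] 335 zmax 0.0858 sat 32.0 [ 0.482 -0.143] cup c [ 0.4749 -0.1447] d 27.7 shank mean [ 0.4776 -0.1439] circ [ 0.4763 -0.1444] d 8.1
scene [148. 189.] 635 zmax 0.0288 sat 14.0 [ 0.47  -0.362] cup c [ 0.4686 -0.3652] d 56.6
scene [432. 195.] 463 zmax 0.0868 sat 43.0 [0.454 0.252] cup c [0.4455 0.2542] d 37.8 shank mean [0.4483 0.2534] circ [0.4468 0.254 ] d 8.6
scene [332. 193.] 493 zmax 0.0380 sat 80.0 [0.455 0.04 ] cup c [0.4489 0.0401] d 46.2
scene [386. 193.] 598 zmax 0.0287 sat 19.0 [0.433 0.158] cup c [0.4331 0.158 ] d 56.5
scene [309. 258.] 
[... 690 characters left out ...]
 0.1566] d 56.6
side [292. 228.] 1309 zmax 0.0841 sat 27.0 [ 0.433 -0.015] cup c [ 0.4363 -0.0115] d 100.0 shank mean [ 0.4345 -0.0434] circ [ 0.4358 -0.0421] d 8.7
side [348. 252.] 328 zmax 0.0838 sat 22.0 [ 0.469 -0.15 ] cup c [ 0.4738 -0.1454] d 27.8 shank mean [ 0.472 -0.147] circ [ 0.4735 -0.1458] d 8.6
side [388. 292.] 763 zmax 0.0852 sat 19.0 [ 0.456 -0.265] cup c [ 0.464  -0.2603] d 48.4 shank mean [ 0.4616 -0.2618] circ [ 0.4631 -0.2609] d 8.8
side [298. 292.] 383 zmax 0.0853 sat 192.0 [ 0.332 -0.156] cup c [ 0.3367 -0.1504] d 29.0 shank mean [ 0.3345 -0.1529] circ [ 0.3358 -0.1516] d 9.0
side [433. 336.] 1091 zmax 0.0283 sat 19.0 [ 0.457 -0.369] cup c [ 0.4608 -0.3667] d 55.0
floor
```

View pics/crop0.png

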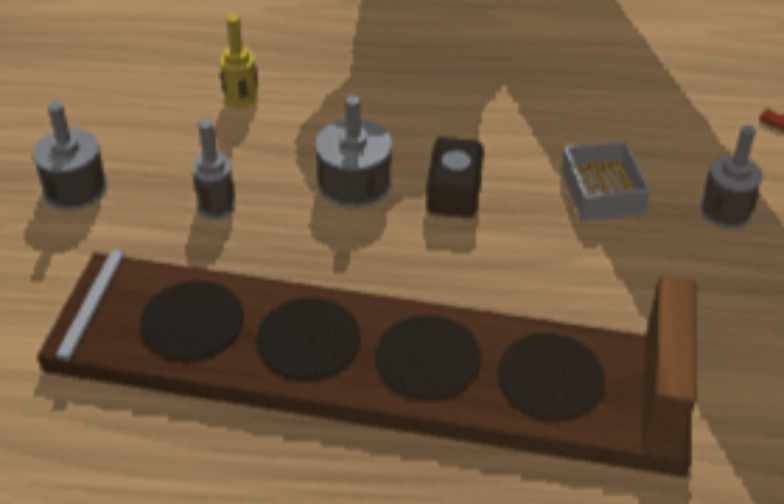

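The crop confirms four grey saws: cup diameters about 60 mm at (296,185), 50 at (195,187), 40 at (432,194) and 30 at (246,192). The yellow one is excluded. Now the pads and the rack.

```bash
python3 - <<'E'
from h import *
for nm in("scene0","side0"):
    s=load(nm); W=world(s); g=s["image"].max(2)
    hsv=cv2.cvtColor(s["image"],cv2.COLOR_RGB2HSV)
    m=((W[...,2]>.012)&(W[...,2]<.03)&(g<75)&(hsv[...,1]<110)).astype(np.uint8)
    m=cv2.morphologyEx(m,cv2.MORPH_OPEN,np.ones((3,3)))
    n,l,st,c=cv2.connectedComponentsWithStats(m)
    L=[]
    for i in range(1,n):
        if st[i,4]<250: continue
        cs=max(cv2.findContours((l==i).astype(np.uint8),0,1)[0],key=len)[:,0].astype(float)
        # rays onto z=.021
        r=np.c_[(cs-[s["cx"],s["cy"]])/f(s),np.ones(len(cs))]@s["R"]; o=-s["R"].T@s["t"]
        P=o+r*((.021-o[2])/r[:,2])[:,None]
        C,rr=circ(P[:,:2]); print(nm,c[i].round(),st[i,4],C.round(4),"d %.1f"%(2e3*rr),"z %.4f"%np.median(W[l==i][:,2])); 
        if 55<2e3*rr<80: L.append(C)
    L=np.array(sorted(L,key=lambda p:p[1])); d=np.diff(L,axis=0); print(np.linalg.norm(d,axis=1),np.degrees(np.arctan2(d[:,1],d[:,0])))
    p=W[(W[...,2]>.070)&(W[...,2]<.09)&(W[...,0]>.55)&(W[...,0]<.8)&(abs(W[...,1]-.17)<.1)]
    print("post top",cv2.minAreaRect(p[:,:2].astype(np.float32)*1000),np.median(p[:,2]))
E
```

```text
scene0 [328. 106.] 374 [0.0482 0.0109] d 109.7 z 0.0177
scene0 [238. 244.] 801 [ 0.6068 -0.1337] d 68.1 z 0.0215
scene0 [280. 250.] 830 [ 0.6163 -0.052 ] d 67.9 z 0.0214
scene0 [322. 257.] 870 [0.6256 0.0293] d 68.3 z 0.0214
scene0 [366. 264.] 888 [0.6348 0.1106] d 67.7 z 0.0213
scene0 [123. 382.] 581 [ 0.8765 -0.2407] d 40.2 z 0.0284
[0.08226123 0.08187401 0.08179697] [83.3534529  83.48819411 83.58194957]
post top ((644.505859375, 182.06813049316406), (24.3392276763916, 100.13824462890625), 83.43148040771484) 0.07804439057700409
side0 [322. 168.] 332 [0.6326 0.1076] d 64.5 z 0.0201
side0 [341. 184.] 397 [0.6239 0.0266] d 67.0 z 0.0200
side0 [362. 202.] 471 [ 0.6143 -0.0544] d 67.4 z 0.0199
side0 [386. 223.] 548 [ 0.6054 -0.1355] d 67.2 z 0.0199
side0 [109. 379.] 540 [ 0.0142 -0.0412] d 83.5 z 0.0203
[0.08152292 0.08165288 0.08140463] [83.71329548 83.24761152 83.81751028]
post top ((642.2960815429688, 181.01922607421875), (26.769550323486328, 101.11766815185547), 81.9570541381836) 0.07628762627105362
```

```bash
cat > go.py <<'E'
# usage: go.py x y z [yaw_of_tool_y]  -> shift in tool axes (cm) and roll
import sys,numpy as np
from scipy.spatial.transform import Rotation as Ro
from station import manip
s=manip.sense(); R=Ro.from_quat(s["tool_rot"]).as_matrix()
a=list(map(float,sys.argv[1:])); d=R.T@(np.array(a[:3])-s["tcp_pos"])*100
yaw=np.arctan2(R[1,1],R[0,1]); r=-((a[3] if len(a)>3 else yaw)-yaw); r=(r+np.pi)%(2*np.pi)-np.pi
print("t",round(float(s["t"]),2),"pos",s["tcp_pos"].round(4),"tilt",R[2].round(4),"yaw",yaw.round(4),"gap",round(float(s["finger_gap"]),3),"F",s["force"].round(2))
print("dp cm",d.round(2),"dist",np.linalg.norm(d).round(1),"roll",round(float(r),3),"q",s["q"].round(2))
E
python3 go.py .45 .22 .22 -.1132
```

```text
t 0.15 pos [0.1724 0.6002 0.2496] tilt [ 3.0e-04 -1.7e-03 -1.0e+00] yaw 1.291 gap 1.006 F [ 0.23  0.04 -0.6 ]
dp cm [-37.19 -28.87   2.99] dist 47.2 roll 1.404 q [ 1.11  0.53  1.43 -0.    1.18 -0.18]
```

```bash
python3 -m creep '{"claw":[5,5,5,5,5,5,5,5,5,5,5,5],"dp":[[-3.7,-2.9,0.3],[-7.4,-5.8,0.6],[-11.1,-8.7,0.9],[-14.8,-11.5,1.2],[-18.5,-14.4,1.5],[-22.2,-17.3,1.8],[-26,-20.2,2.1],[-29.7,-23,2.4],[-33.4,-26,2.7],[-37.2,-28.9,3],[-37.2,-28.9,3],[-37.2,-28.9,3]],"roll":[0.14,0.28,0.42,0.56,0.7,0.84,0.98,1.12,1.26,1.404,1.404,1.404]}' 50
python3 go.py .437 -.041 .15 -.1132
```

```text
t: 1.35
tcp_pos: [0.4506, 0.2192, 0.22]
tool_rot: [0.747, 0.665, -0.0, -0.0]
force: [-1.2, 0.1, -1.1]
finger_gap: 0.587
t 1.35 pos [0.4506 0.2192 0.22  ] tilt [ 0.     -0.0012 -1.    ] yaw -0.1153 gap 0.587 F [-1.18  0.09 -1.15]
dp cm [-26.     1.65   6.99] dist 27.0 roll -0.002 q [0.23 0.41 1.77 0.   0.97 0.34]
```

```bash
python3 -m creep '{"claw":[5,5,5,5,5,5,5,5,5],"dp":[[-4.3,0.3,1.2],[-8.6,0.6,2.4],[-13,0.8,3.5],[-17.3,1.1,4.7],[-21.6,1.4,5.8],[-26,1.65,7],[-26,1.65,7],[-26,1.65,7],[-26,1.65,7]],"roll":[0,0,0,0,0,0,0,0,0]}'
python3 go.py .437 -.041 .072 -.1132
python3 - <<'E'
from h import *
from station import imaging
s=imaging.snapshot("wrist"); np.savez("pics/w1.npz",**s)
im=s["image"][:,:,::-1].copy()
for z in(.084,.05): 
    p=proj(s,[.437,-.041,z]).astype(int); cv2.circle(im,tuple(int(v) for v in p),3,(0,0,255),-1); print(p)
cv2.imwrite("pics/w1.png",im)
W=world(s); m=(W[...,2]>.056)&(W[...,2]<.083)&(np.hypot(W[...,0]-.437,W[...,1]+.041)<.03)
print(m.sum(), W[m].mean(0), circ(W[m][:,:2]))
E
```

```text
t: 2.25
tcp_pos: [0.437, -0.0381, 0.1505]
tool_rot: [0.745, 0.667, 0.0, -0.0]
force: [0.6, 1.4, 0.2]
finger_gap: 0.587
t 2.25 pos [ 0.437  -0.0381  0.1505] tilt [ 5.e-04 -6.e-04 -1.e+00] yaw -0.1103 gap 0.587 F [0.63 1.4  0.21]
dp cm [-0.29  0.04  7.85] dist 7.9 roll 0.003 q [-0.34  0.46  1.99  0.    0.7  -0.23]
[321 230]
[321 211]
209 [ 0.4359541  -0.03652792  0.07043286] (array([ 0.43554231, -0.04057478]), np.float64(0.0052535957519377965))
```

View pics/w1.png

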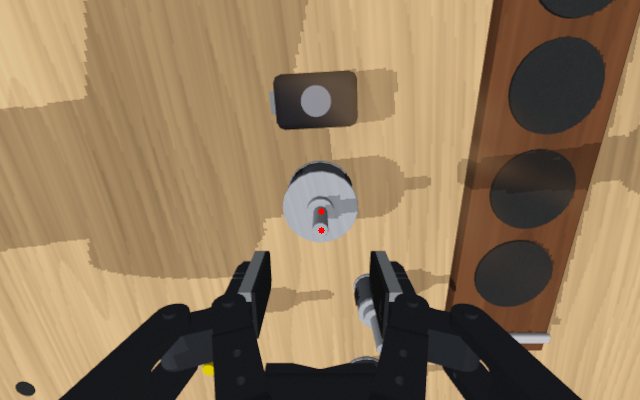

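The wrist view shows the saw 60 shank at (321,215), and the predicted points fall on it. I'll descend.

```bash
python3 go.py .4365 -.0408 .072 -.1132; python3 -m creep '{"claw":[5,5,5,5,5,5],"dp":[[-0.1,0,2],[-0.2,0.03,4],[-0.25,0.04,6],[-0.25,0.04,7.8],[-0.25,0.04,7.8],[-0.25,0.04,7.8]],"roll":[0,0,0,0,0,0]}'
python3 go.py .4365 -.0408 .072 -.1132
```

```text
t 2.3 pos [ 0.4371 -0.038   0.1506] tilt [ 3.e-04 -1.e-04 -1.e+00] yaw -0.1097 gap 0.58 F [ 1.16 -0.33  0.28]
dp cm [-0.28 -0.03  7.86] dist 7.9 roll 0.004 q [-0.34  0.46  1.98  0.    0.7  -0.23]
t: 2.9
tcp_pos: [0.4375, -0.0412, 0.0726]
tool_rot: [0.745, 0.667, -0.0, -0.0]
force: [0.4, -0.4, 0.2]
finger_gap: 0.584
t 2.9 pos [ 0.4375 -0.0412  0.0726] tilt [ 2.e-04 -4.e-04 -1.e+00] yaw -0.1104 gap 0.584 F [ 0.37 -0.37  0.16]
dp cm [ 0.03 -0.1   0.06] dist 0.1 roll 0.003 q [-0.35  0.63  2.03  0.    0.48 -0.24]
```

Now close on the shank.

```bash
python3 -m creep '{"claw":[3,2,1,0.5,0.5,0.5,0.5,0.5,0.5],"dp":[[0,0,0],[0,0,0],[0,0,0],[0,0,0],[0,0,0],[0,0,0],[0,0,0],[0,0,0],[0,0,0]],"roll":[0,0,0,0,0,0,0,0,0]}' 50
python3 -m creep '{"claw":[0.5,0.5,0.5,0.5,0.5,0.5],"dp":[[0,0,-1.5],[0,0,-3.5],[0,0,-5.5],[0,0,-7],[0,0,-7],[0,0,-7]],"roll":[0,0,0,0,0,0]}'
python3 go.py .6338 .1092 .15 -.1132
python3 - <<'E'
from h import *
from station import imaging
s=imaging.snapshot("scene"); np.savez("pics/s1.npz",**s)
cv2.imwrite("pics/s1.png",cv2.resize(s["image"][60:310,150:470,::-1],(768,600)))
E
```

```text
t: 3.8
tcp_pos: [0.4374, -0.0425, 0.0729]
tool_rot: [0.746, 0.666, 0.0, 0.0]
force: [-0.7, 1.4, 5.4]
finger_gap: 0.108
t: 4.4
tcp_pos: [0.4372, -0.0426, 0.1421]
tool_rot: [0.746, 0.666, -0.0, -0.0]
force: [-0.2, 0.9, -2.8]
finger_gap: 0.11
t 4.4 pos [ 0.4372 -0.0426  0.1421] tilt [-0.e+00 -1.e-04 -1.e+00] yaw -0.1132 gap 0.11 F [-0.24  0.86 -2.82]
dp cm [17.3  17.82 -0.8 ] dist 24.8 roll -0.0 q [-0.35  0.48  1.99 -0.    0.68 -0.24]
```

View pics/s1.png

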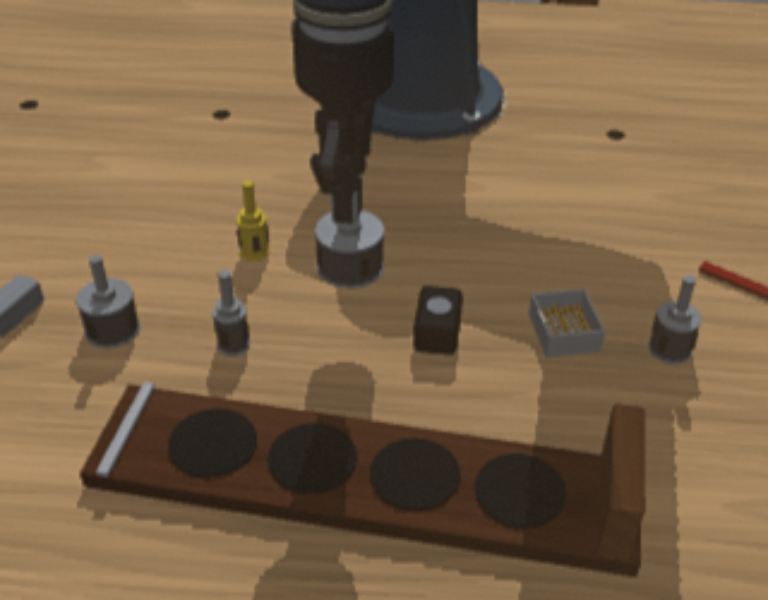

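Saw 60 is lifted upright at crop (349,247). Next I'll carry it above the pad by the post.

```bash
python3 -m creep '{"claw":[0.5,0.5,0.5,0.5,0.5,0.5,0.5,0.5,0.5,0.5,0.5],"dp":[[1.2,1.2,0],[3.7,3.8,0],[6.2,6.4,0],[8.7,9,0],[11.2,11.6,0],[13.7,14.2,0],[15.8,16.3,0],[17,17.5,0],[17.3,17.8,0],[17.3,17.8,0],[17.3,17.8,0]],"roll":[0,0,0,0,0,0,0,0,0,0,0]}'
cat > chk.py <<'E'
# measure saw near given pad while held or standing: chk.py tag px py foot diam
import sys
from h import *
from station import imaging
tag=sys.argv[1]; px,py,foot,D=map(float,sys.argv[2:6])
for n in("scene","side"):
    s=imaging.snapshot(n); np.savez(f"pics/{n}_{tag}.npz",**s); W=world(s)
    d=np.hypot(W[...,0]-px,W[...,1]-py)
    m=(d<.045)&(W[...,2]>foot+.006)&(W[...,2]<foot+.036)
    P=W[m]; C,r=circ(P[:,:2])
    # robust: refit inliers
    for _ in range(5):
        e=np.hypot(*(P[:,:2]-C).T)-r; C,r=circ(P[abs(e)<.003][:,:2])
    up=W[(d<.03)&(W[...,2]>foot+.056)&(W[...,2]<foot+.084)]
    print(n,len(P),"cup",C.round(4),"d %.1f"%(2e3*r),"err mm",((C-[px,py])*1e3).round(1),"z",P[:,2].min().round(3),"shank",circ(up[:,:2])[0].round(4) if len(up)>8 else None, "top z",W[(d<.02)&(W[...,2]<foot+.1)][:,2].max().round(4))
    cv2.imwrite(f"pics/{n}_{tag}.png",s["image"][:,:,::-1])
E
python3 chk.py a .6338 .1092 .070 60; python3 go.py .6338 .1092 .15 -.1132
```

```text
t: 5.55
tcp_pos: [0.6321, 0.1086, 0.141]
tool_rot: [0.746, 0.666, -0.002, -0.001]
force: [-1.0, 0.5, -3.3]
finger_gap: 0.11
scene 379 cup [0.6321 0.1105] d 58.1 err mm [-1.7  1.3] z 0.076 shank [0.6425 0.1076] top z 0.1654
side 239 cup [0.6318 0.1097] d 56.9 err mm [-2.   0.5] z 0.076 shank [0.63   0.1091] top z 0.1695
t 5.65 pos [0.6325 0.1085 0.1418] tilt [-5.0e-04 -2.2e-03 -1.0e+00] yaw -0.1139 gap 0.107 F [ 0.61 -0.24 -3.07]
dp cm [ 0.09  0.11 -0.82] dist 0.8 roll -0.001 q [-0.    0.68  1.48 -0.    0.99  0.11]
```

View pics/scene_a.png

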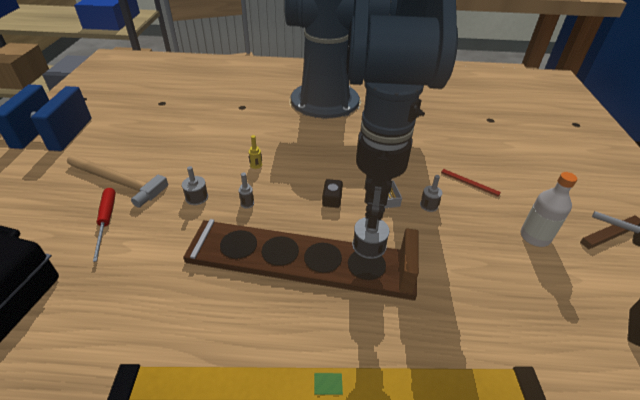

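The saw is about 1.5 mm short in x relative to the pad, so I'll lower it with that correction.

```bash
python3 -m creep '{"claw":[0.5,0.5,0.5,0.5,0.5,0.5,0.5,0.5,0.5],"dp":[[0,0.1,1.2],[0,0.15,2.4],[0,0.15,3.4],[0,0.15,4.1],[0,0.15,4.5],[0,0.15,4.7],[0,0.15,4.75],[0,0.15,4.75],[0,0.15,4.75]],"roll":[0,0,0,0,0,0,0,0,0]}'
python3 go.py .6338 .1092 .0939 -.1132
```

```text
t: 6.55
tcp_pos: [0.6357, 0.1092, 0.0953]
tool_rot: [0.746, 0.666, 0.0, 0.0]
force: [0.3, -0.5, -3.4]
finger_gap: 0.112
t 6.55 pos [0.6357 0.1092 0.0953] tilt [ 1.e-04  1.e-03 -1.e+00] yaw -0.1129 gap 0.112 F [ 0.33 -0.49 -3.38]
dp cm [-0.02 -0.18  0.14] dist 0.2 roll 0.0 q [-0.    0.75  1.5  -0.    0.9   0.11]
```

```bash
python3 chk.py b .6338 .1092 .0225 60;python3 go.py .6338 .1092 .0939 -.1132
```

```text
scene 342 cup [0.636 0.111] d 58.0 err mm [2.2 1.8] z 0.029 shank [0.6457 0.1084] top z 0.1035
side 210 cup [0.6354 0.1102] d 56.7 err mm [1.6 1. ] z 0.029 shank [0.6337 0.1099] top z 0.1224
t 6.65 pos [0.6356 0.1092 0.0953] tilt [ 1.e-04  9.e-04 -1.e+00] yaw -0.113 gap 0.105 F [-0.53 -0.42 -3.12]
dp cm [-0.02 -0.18  0.14] dist 0.2 roll 0.0 q [-0.    0.75  1.5   0.    0.9   0.11]
```

```bash
python3 -m creep '{"claw":[0.5,0.5,0.5,0.5,0.5,0.5],"dp":[[-0.08,-0.17,0],[-0.08,-0.17,0],[-0.08,-0.17,0.05],[-0.08,-0.17,0.1],[-0.08,-0.17,0.15],[-0.08,-0.17,0.15]],"roll":[0,0,0,0,0,0]}'
python3 chk.py c .6338 .1092 .021 60;python3 go.py .6338 .1092 .0939 -.1132
```

```text
t: 7.25
tcp_pos: [0.6336, 0.1085, 0.094]
tool_rot: [0.746, 0.666, 0.0, 0.0]
force: [-1.3, 0.7, 2.6]
finger_gap: 0.106
scene 333 cup [0.6339 0.1103] d 57.9 err mm [0.1 1.1] z 0.027 shank [0.6441 0.1076] top z 0.1053
side 214 cup [0.6338 0.1105] d 58.5 err mm [0.  1.3] z 0.027 shank [0.6318 0.1092] top z 0.121
t 7.35 pos [0.6336 0.1085 0.094 ] tilt [-0.e+00  3.e-04 -1.e+00] yaw -0.113 gap 0.109 F [-2.25  0.58  4.09]
dp cm [0.07 0.01 0.01] dist 0.1 roll 0.0 q [-0.    0.75  1.5  -0.    0.89  0.11]
```

It is in contact and centred to about 1 mm. Release and retreat.

```bash
python3 -m creep '{"claw":[1.5,2.5,4,4,4,4,4,4,4,4],"dp":[[0,0,0],[0,0,0],[0,0,0],[0,0,0],[0,0,0],[0,0,-1],[0,0,-3],[0,0,-6],[0,0,-8.6],[0,0,-8.6]],"roll":[0,0,0,0,0,0,0,0,0,0]}'
python3 chk.py d .6338 .1092 .021 60;python3 go.py .4643 -.260 .15 -.1132
```

```text
t: 8.35
tcp_pos: [0.6365, 0.1086, 0.1844]
tool_rot: [0.746, 0.666, 0.004, 0.003]
force: [0.4, 0.6, 0.6]
finger_gap: 0.469
scene 336 cup [0.6339 0.1103] d 57.9 err mm [0.1 1.1] z 0.027 shank [0.635  0.1101] top z 0.1067
side 216 cup [0.6337 0.1103] d 58.2 err mm [-0.1  1.1] z 0.027 shank [0.6316 0.1081] top z 0.1062
t 8.45 pos [0.6338 0.1085 0.1804] tilt [ 2.0e-04  1.9e-03 -1.0e+00] yaw -0.113 gap 0.465 F [-0.89  0.38  0.41]
dp cm [-38.53 -12.7    3.01] dist 40.7 roll 0.0 q [-0.    0.63  1.45 -0.    1.06  0.11]
```

```bash
python3 -m creep '{"claw":[4,4,4,4,4,4,4,4,4,4,4,4],"dp":[[-2,-0.7,0],[-6,-2,0],[-10.5,-3.5,0],[-15,-5,0],[-19.5,-6.5,0.5],[-24,-8,1],[-28.5,-9.4,1.5],[-33,-10.9,2],[-37,-12.2,2.5],[-38.5,-12.7,3],[-38.5,-12.7,3],[-38.5,-12.7,3]],"roll":[0,0,0,0,0,0,0,0,0,0,0,0]}'
python3 -m creep '{"claw":[4],"dp":[[0,0,0]],"roll":[0]}' >/dev/null
cat > wr.py <<'E'
import sys
from h import *
from station import imaging
x,y=map(float,sys.argv[1:3]); s=imaging.snapshot("wrist"); W=world(s)
m=(W[...,2]>.056)&(W[...,2]<.083)&(np.hypot(W[...,0]-x,W[...,1]-y)<.025)
print("shank px",m.sum(),"mean",W[m].mean(0).round(4),"circ",circ(W[m][:,:2])); cv2.imwrite(f"pics/w_{sys.argv[3]}.png",s["image"][:,:,::-1])
E
python3 wr.py .4643 -.26 50; python3 go.py .4638 -.2603 .0728 -.1132
```

```text
t: 9.65
tcp_pos: [0.4635, -0.2586, 0.1485]
tool_rot: [0.746, 0.666, 0.0, -0.001]
force: [0.3, 0.2, 0.1]
finger_gap: 0.47
shank px 212 mean [ 0.463  -0.2563  0.0703] circ (array([ 0.46252547, -0.26016544]), np.float64(0.005238875297000749))
t 9.8 pos [ 0.4644 -0.258   0.1493] tilt [ 6.e-04 -4.e-04 -1.e+00] yaw -0.1107 gap 0.469 F [0.69 0.94 0.71]
dp cm [-0.24 -0.04  7.65] dist 7.7 roll 0.003 q [-0.72  0.55  1.76  0.    0.83 -0.61]
```

View pics/w_50.png

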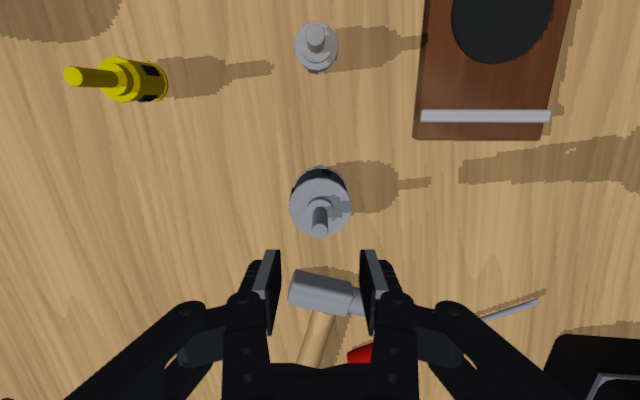

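The wrist view shows the saw 50 shank at (320,220), in line with the jaws. Descend, grip and lift.

```bash
python3 -m creep '{"claw":[4,4,4,4,4,4],"dp":[[-0.1,0,2],[-0.2,-0.03,4],[-0.22,-0.04,6],[-0.22,-0.04,7.6],[-0.22,-0.04,7.6],[-0.22,-0.04,7.6]],"roll":[0,0,0,0,0,0]}'
python3 -m creep '{"claw":[3,2,1,0.5,0.5,0.5,0.5,0.5],"dp":[[0,0,0],[0,0,0],[0,0,0],[0,0,0],[0,0,0],[0,0,0],[0,0,0],[0,0,0]],"roll":[0,0,0,0,0,0,0,0]}' 50
python3 -m creep '{"claw":[0.5,0.5,0.5,0.5,0.5,0.5],"dp":[[0,0,-1.5],[0,0,-3.5],[0,0,-5.5],[0,0,-7],[0,0,-7],[0,0,-7]],"roll":[0,0,0,0,0,0]}'
python3 go.py .6248 .0270 .142 -.1132
```

```text
t: 10.4
tcp_pos: [0.4638, -0.2609, 0.0735]
tool_rot: [0.745, 0.667, 0.0, -0.0]
force: [-0.1, 0.6, -0.9]
finger_gap: 0.467
t: 11.2
tcp_pos: [0.4637, -0.2621, 0.0743]
tool_rot: [0.746, 0.666, 0.0, 0.001]
force: [-1.3, 0.7, 6.6]
finger_gap: 0.107
t: 11.8
tcp_pos: [0.463, -0.2617, 0.1431]
tool_rot: [0.746, 0.666, -0.0, -0.0]
force: [-0.1, -0.1, -2.1]
finger_gap: 0.109
t 11.8 pos [ 0.463  -0.2617  0.1431] tilt [ 1.e-04 -2.e-04 -1.e+00] yaw -0.1131 gap 0.109 F [-0.14 -0.07 -2.13]
dp cm [30.51 12.82  0.11] dist 33.1 roll 0.0 q [-0.72  0.56  1.76 -0.    0.82 -0.61]
```

```bash
python3 -m creep '{"claw":[0.5,0.5,0.5,0.5,0.5,0.5,0.5,0.5,0.5,0.5,0.5,0.5],"dp":[[0.6,1.2,0],[2,4,0],[4.8,7.6,0],[8.5,10.5,0],[12.8,12.5,0],[17.5,12.8,0],[22,12.8,0],[26,12.8,0],[29,12.8,0],[30.4,12.8,0],[30.5,12.8,0],[30.5,12.8,0]],"roll":[0,0,0,0,0,0,0,0,0,0,0,0]}'
python3 -m creep '{"claw":[0.5,0.5],"dp":[[0,0,0],[0,0,0]],"roll":[0,0]}' 
python3 chk.py e .6248 .0280 .070 50; python3 go.py .6248 .028 .095 -.1132
```

```text
t: 13.0
tcp_pos: [0.6249, 0.0263, 0.1426]
tool_rot: [0.746, 0.666, -0.001, -0.0]
force: [-0.1, -0.2, -1.2]
finger_gap: 0.11
t: 13.2
tcp_pos: [0.625, 0.0251, 0.1432]
tool_rot: [0.747, 0.665, -0.0, 0.0]
force: [0.3, 0.0, -1.7]
finger_gap: 0.107
scene 317 cup [0.6255 0.0271] d 47.7 err mm [ 0.7 -0.9] z 0.076 shank [0.6306 0.0247] top z 0.1698
side 197 cup [0.6248 0.0266] d 47.0 err mm [ 0.  -1.4] z 0.076 shank [0.6233 0.0268] top z 0.1699
t 13.3 pos [0.6249 0.0254 0.1433] tilt [-1.e-04  1.e-04 -1.e+00] yaw -0.115 gap 0.113 F [-0.44 -0.36 -2.92]
dp cm [ 0.25 -0.04  4.83] dist 4.8 roll -0.002 q [-0.14  0.66  1.52 -0.    0.96 -0.02]
```

View pics/side_e.png

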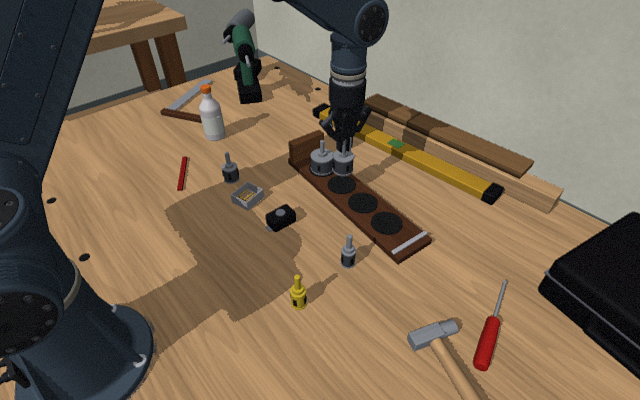

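Side view: saw 60 stands at (321,162) and saw 50 hangs at (343,160) above the second pad. Lowering with a 1 mm correction.

```bash
python3 -m creep '{"claw":[0.5,0.5,0.5,0.5,0.5,0.5,0.5,0.5],"dp":[[0.1,0,1.2],[0.12,-0.03,2.4],[0.12,-0.03,3.4],[0.12,-0.03,4.1],[0.12,-0.03,4.5],[0.12,-0.03,4.6],[0.12,-0.03,4.6],[0.12,-0.03,4.6]],"roll":[0,0,0,0,0,0,0,0]}'
python3 chk.py f .6248 .028 .0228 50;python3 go.py .6248 .028 .0953 -.1132
```

```text
t: 14.1
tcp_pos: [0.6251, 0.028, 0.0977]
tool_rot: [0.746, 0.666, 0.0, 0.0]
force: [-0.7, -0.4, -1.7]
finger_gap: 0.109
scene 279 cup [0.6252 0.03  ] d 48.5 err mm [0.4 2. ] z 0.029 shank [0.6297 0.0283] top z 0.1186
side 177 cup [0.6247 0.0292] d 46.6 err mm [-0.1  1.2] z 0.029 shank [0.6232 0.0286] top z 0.1226
t 14.2 pos [0.6251 0.028  0.0978] tilt [-0.      0.0011 -1.    ] yaw -0.1129 gap 0.11 F [-0.15 -0.04 -1.56]
dp cm [-0.   -0.03  0.25] dist 0.3 roll 0.0 q [-0.13  0.72  1.55 -0.    0.87 -0.02]
```

```bash
python3 -m creep '{"claw":[0.5,0.5,0.5,0.5,0.5,0.5,0.5],"dp":[[-0.13,0,0],[-0.13,0,0],[-0.13,0,0.1],[-0.13,0,0.17],[-0.13,0,0.22],[-0.13,0,0.26],[-0.13,0,0.26]],"roll":[0,0,0,0,0,0,0]}'
python3 chk.py g .6248 .028 .021 50;python3 go.py .6248 .028 .0953 -.1132
```

```text
t: 14.9
tcp_pos: [0.6246, 0.0267, 0.0953]
tool_rot: [0.746, 0.666, 0.0, 0.0]
force: [-1.8, 0.2, 3.8]
finger_gap: 0.108
scene 280 cup [0.6253 0.0286] d 47.6 err mm [0.5 0.6] z 0.027 shank [0.6298 0.0264] top z 0.1198
side 182 cup [0.624  0.0278] d 46.3 err mm [-0.8 -0.2] z 0.027 shank [0.6224 0.0277] top z 0.1207
t 15.0 pos [0.6246 0.0267 0.0953] tilt [-0.e+00  2.e-04 -1.e+00] yaw -0.113 gap 0.107 F [-1.85  0.06  5.92]
dp cm [0.13 0.01 0.  ] dist 0.1 roll 0.0 q [-0.14  0.73  1.55 -0.    0.87 -0.02]
```

Centred within 1 mm and in contact. Release, rise, then go for saw 40.

```bash
python3 -m creep '{"claw":[1.5,2.5,4,4,4,4,4,4,4,4],"dp":[[0,0,0],[0,0,0],[0,0,0],[0,0,0],[0,0,0],[0,0,-1],[0,0,-3],[0,0,-6],[0,0,-8.6],[0,0,-8.6]],"roll":[0,0,0,0,0,0,0,0,0,0]}'
python3 chk.py h .6248 .028 .021 50;python3 go.py .4450 .2525 .16 -.1132
```

```text
t: 16.0
tcp_pos: [0.6275, 0.0264, 0.1856]
tool_rot: [0.746, 0.666, 0.003, 0.004]
force: [1.0, -0.7, 0.1]
finger_gap: 0.466
scene 274 cup [0.6254 0.0288] d 47.5 err mm [0.6 0.8] z 0.027 shank [0.6263 0.0289] top z 0.1071
side 180 cup [0.6241 0.0278] d 46.4 err mm [-0.7 -0.2] z 0.027 shank [0.6237 0.0275] top z 0.1058
t 16.1 pos [0.6248 0.0267 0.1818] tilt [-1.0e-04  1.9e-03 -1.0e+00] yaw -0.113 gap 0.47 F [ 0.55 -0.02 -0.12]
dp cm [ 20.41 -20.42   2.14] dist 28.9 roll 0.0 q [-0.14  0.61  1.5  -0.    1.04 -0.02]
```

```bash
python3 -m creep '{"claw":[4,4,4,4,4,4,4,4,4,4,4],"dp":[[1,-1,0],[4,-4,0],[7,-7,0],[10,-10,0],[13,-13,0.5],[16,-16,1],[18.5,-18.5,1.6],[20.2,-20.2,2.1],[20.4,-20.4,2.1],[20.4,-20.4,2.1],[20.4,-20.4,2.1]],"roll":[0,0,0,0,0,0,0,0,0,0,0]}'
python3 wr.py .4450 .2537 40; python3 go.py .4450 .2525 .0735 -.1132
```

```text
t: 17.2
tcp_pos: [0.4454, 0.252, 0.1595]
tool_rot: [0.746, 0.666, -0.0, 0.0]
force: [-0.5, -0.6, -0.9]
finger_gap: 0.468
shank px 184 mean [0.4442 0.2584 0.0703] circ (array([0.44370075, 0.25428736]), np.float64(0.005307732784525185))
t 17.25 pos [0.4457 0.2518 0.1597] tilt [-0.e+00  5.e-04 -1.e+00] yaw -0.1141 gap 0.464 F [ 0.33 -0.3   0.95]
dp cm [ 0.06 -0.08  8.62] dist 8.6 roll -0.001 q [ 0.3   0.51  1.8  -0.    0.83  0.41]
```

View pics/w_40.png

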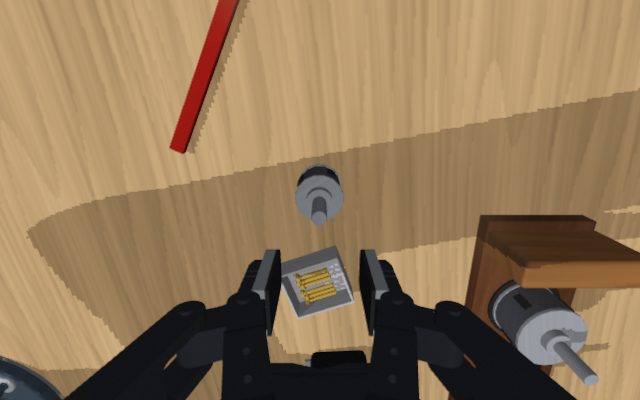

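The saw 40 shank is at (319,208), centred between the jaws. Descend, grip and lift.

```bash
python3 -m creep '{"claw":[4,4,4,4,4,4,4],"dp":[[0.05,-0.05,2],[0.08,-0.08,4],[0.08,-0.08,6],[0.08,-0.08,8],[0.08,-0.08,8.6],[0.08,-0.08,8.6],[0.08,-0.08,8.6]],"roll":[0,0,0,0,0,0,0]}'
python3 -m creep '{"claw":[3,2,1,0.5,0.5,0.5,0.5,0.5],"dp":[[0,0,0],[0,0,0],[0,0,0],[0,0,0],[0,0,0],[0,0,0],[0,0,0],[0,0,0]],"roll":[0,0,0,0,0,0,0,0]}' 50
python3 -m creep '{"claw":[0.5,0.5,0.5,0.5,0.5,0.5,0.5,0.5],"dp":[[0,0,-1.5],[0,0,-3.5],[0,0,-6.5],[0,0,-9.5],[0,0,-12],[0,0,-13],[0,0,-13],[0,0,-13]],"roll":[0,0,0,0,0,0,0,0]}'
python3 go.py .6153 -.0545 .205 -.1132
```

```text
t: 17.95
tcp_pos: [0.445, 0.253, 0.0742]
tool_rot: [0.746, 0.666, 0.001, 0.0]
force: [-0.0, 0.2, -0.4]
finger_gap: 0.467
t: 18.75
tcp_pos: [0.4448, 0.2535, 0.0745]
tool_rot: [0.746, 0.666, 0.001, 0.0]
force: [-0.3, -0.2, 5.8]
finger_gap: 0.108
t: 19.55
tcp_pos: [0.4433, 0.2531, 0.2027]
tool_rot: [0.746, 0.666, -0.001, -0.0]
force: [-0.2, -0.2, -0.7]
finger_gap: 0.108
t 19.55 pos [0.4433 0.2531 0.2027] tilt [-8.0e-04 -1.9e-03 -1.0e+00] yaw -0.1129 gap 0.108 F [-0.18 -0.2  -0.75]
dp cm [-28.62  20.55  -0.24] dist 35.2 roll 0.0 q [ 0.3   0.44  1.77 -0.    0.93  0.41]
```

```bash
python3 -m creep '{"claw":[0.5,0.5,0.5,0.5,0.5,0.5,0.5,0.5,0.5,0.5,0.5,0.5],"dp":[[-1.2,0.9,0],[-4.4,3.2,0],[-8,5.7,0],[-11.6,8.3,0],[-15.2,10.9,0],[-18.8,13.5,0],[-22.4,16.1,0],[-25.6,18.4,0],[-28,20.2,0],[-28.6,20.5,0],[-28.6,20.5,0],[-28.6,20.5,0]],"roll":[0,0,0,0,0,0,0,0,0,0,0,0]}'
python3 -m creep '{"claw":[0.5,0.5],"dp":[[0,0,3],[0,0,6]],"roll":[0,0]}'
python3 -m creep '{"claw":[0.5,0.5,0.5],"dp":[[0,0,0],[0,0,0],[0,0,0]],"roll":[0,0,0]}'
python3 chk.py i .6153 -.0532 .070 40; python3 go.py .6153 -.0532 .0953 -.1132
```

```text
t: 20.75
tcp_pos: [0.6142, -0.0535, 0.2024]
tool_rot: [0.746, 0.666, -0.001, -0.002]
force: [-0.8, -0.2, -1.1]
finger_gap: 0.109
t: 20.95
tcp_pos: [0.6155, -0.0525, 0.144]
tool_rot: [0.745, 0.667, 0.001, 0.001]
force: [0.1, 0.7, -0.9]
finger_gap: 0.11
t: 21.25
tcp_pos: [0.6165, -0.0535, 0.1453]
tool_rot: [0.746, 0.666, 0.001, 0.001]
force: [0.3, 0.1, -1.2]
finger_gap: 0.11
scene 252 cup [ 0.6171 -0.0524] d 37.9 err mm [1.8 0.8] z 0.076 shank [ 0.6201 -0.0544] top z 0.1696
side 188 cup [ 0.6166 -0.0534] d 37.5 err mm [ 1.3 -0.2] z 0.076 shank [ 0.6148 -0.0518] top z 0.17
t 21.35 pos [ 0.6167 -0.0539  0.1455] tilt [-5.0e-04  3.3e-03 -1.0e+00] yaw -0.1124 gap 0.11 F [-0.42 -0.12 -1.62]
dp cm [ 0.06 -0.16  5.02] dist 5.0 roll 0.001 q [-0.27  0.65  1.54  0.    0.95 -0.16]
```

View pics/scene_i.png

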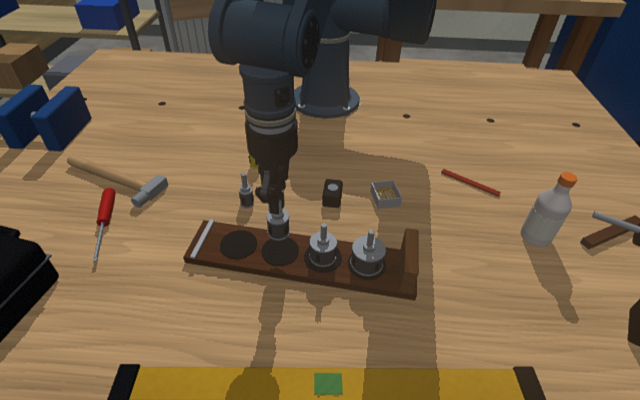

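Scene view: saws 60 at (367,255) and 50 at (322,249) stand on their pads, and saw 40 hangs above the third pad at (279,225). Lowering in two steps.

```bash
python3 -m creep '{"claw":[0.5,0.5,0.5,0.5,0.5,0.5,0.5,0.5],"dp":[[0,-0.1,1.2],[0,-0.13,2.4],[0,-0.13,3.4],[0,-0.13,4.2],[0,-0.13,4.7],[0,-0.13,4.75],[0,-0.13,4.75],[0,-0.13,4.75]],"roll":[0,0,0,0,0,0,0,0]}'
python3 chk.py j .6153 -.0532 .0228 40;python3 go.py .6153 -.0532 .0953 -.1132
```

```text
t: 22.15
tcp_pos: [0.6144, -0.0539, 0.0961]
tool_rot: [0.746, 0.666, 0.0, 0.0]
force: [0.6, -0.6, -1.6]
finger_gap: 0.109
scene 226 cup [ 0.6152 -0.0528] d 37.6 err mm [-0.1  0.4] z 0.029 shank [ 0.6188 -0.055 ] top z 0.1226
side 164 cup [ 0.6137 -0.0536] d 36.8 err mm [-1.6 -0.4] z 0.029 shank [ 0.6119 -0.0532] top z 0.1226
t 22.25 pos [ 0.6144 -0.0539  0.0962] tilt [-0.e+00  3.e-04 -1.e+00] yaw -0.113 gap 0.108 F [ 0.36 -0.69 -0.96]
dp cm [0.08 0.08 0.09] dist 0.1 roll 0.0 q [-0.27  0.72  1.57 -0.    0.85 -0.16]
```

```bash
python3 -m creep '{"claw":[0.5,0.5,0.5,0.5,0.5],"dp":[[0,0.08,0],[0,0.08,0],[0,0.08,0.06],[0,0.08,0.1],[0,0.08,0.1]],"roll":[0,0,0,0,0]}'
python3 chk.py k .6153 -.0532 .021 40;python3 go.py .6153 -.0532 .0953 -.1132
```

```text
t: 22.75
tcp_pos: [0.6152, -0.054, 0.0955]
tool_rot: [0.746, 0.666, 0.0, 0.0]
force: [0.2, -0.2, 1.5]
finger_gap: 0.105
scene 221 cup [ 0.6155 -0.053 ] d 38.0 err mm [0.2 0.2] z 0.027 shank [ 0.6193 -0.0549] top z 0.1173
side 161 cup [ 0.6148 -0.0538] d 36.9 err mm [-0.5 -0.6] z 0.027 shank [ 0.6127 -0.053 ] top z 0.1209
t 22.85 pos [ 0.6152 -0.054   0.0955] tilt [-1.e-04  3.e-04 -1.e+00] yaw -0.113 gap 0.11 F [-0.4  -0.34  2.04]
dp cm [0.08 0.   0.02] dist 0.1 roll 0.0 q [-0.27  0.72  1.57 -0.    0.85 -0.16]
```

In contact and centred. Release, rise, and move to saw 30.

```bash
python3 -m creep '{"claw":[1.5,2.5,4,4,4,4,4,4,4,4,4],"dp":[[0,0,0],[0,0,0],[0,0,0],[0,0,0],[0,0,0],[0,0,-1],[0,0,-3],[0,0,-6],[0,0,-8.6],[0,0,-8.6],[0,0,-8.6]],"roll":[0,0,0,0,0,0,0,0,0,0,0]}'
python3 chk.py l .6153 -.0532 .021 40;python3 go.py .4743 -.1465 .15 -.1132
```

```text
t: 23.95
tcp_pos: [0.6154, -0.054, 0.1823]
tool_rot: [0.746, 0.666, 0.0, 0.001]
force: [0.0, -0.4, -0.5]
finger_gap: 0.467
scene 222 cup [ 0.616 -0.053] d 37.6 err mm [0.7 0.2] z 0.027 shank [ 0.6168 -0.0529] top z 0.1081
side 157 cup [ 0.6153 -0.0534] d 37.7 err mm [-0.  -0.2] z 0.027 shank [ 0.615  -0.0536] top z 0.1056
t 24.05 pos [ 0.6143 -0.0537  0.1804] tilt [ 3.0e-04 -2.1e-03 -1.0e+00] yaw -0.113 gap 0.463 F [-0.1  -0.9  -0.03]
dp cm [-10.8  -12.85   3.06] dist 17.1 roll 0.0 q [-0.27  0.6   1.52 -0.    1.03 -0.16]
```

```bash
python3 -m creep '{"claw":[4,4,4,4,4,4,4,4],"dp":[[-1.5,-1.8,0],[-4.5,-5.4,0.5],[-7.5,-9,1.5],[-10,-12,2.5],[-10.8,-12.8,3],[-10.8,-12.8,3],[-10.8,-12.8,3],[-10.8,-12.8,3]],"roll":[0,0,0,0,0,0,0,0]}'
python3 wr.py .4743 -.1452 30; python3 go.py .4743 -.1465 .0735 -.1132
```

```text
t: 24.85
tcp_pos: [0.4774, -0.1466, 0.1514]
tool_rot: [0.746, 0.666, 0.0, 0.001]
force: [0.0, 0.3, -0.4]
finger_gap: 0.467
shank px 206 mean [ 0.4736 -0.141   0.0702] circ (array([ 0.47286739, -0.14503326]), np.float64(0.005310027618771552))
t 24.9 pos [ 0.4773 -0.1465  0.1514] tilt [-5.0e-04  1.7e-03 -1.0e+00] yaw -0.1115 gap 0.464 F [ 0.16 -0.22  0.88]
dp cm [-0.03 -0.31  7.79] dist 7.8 roll 0.002 q [-0.52  0.51  1.84  0.    0.79 -0.41]
```

View pics/w_30.png

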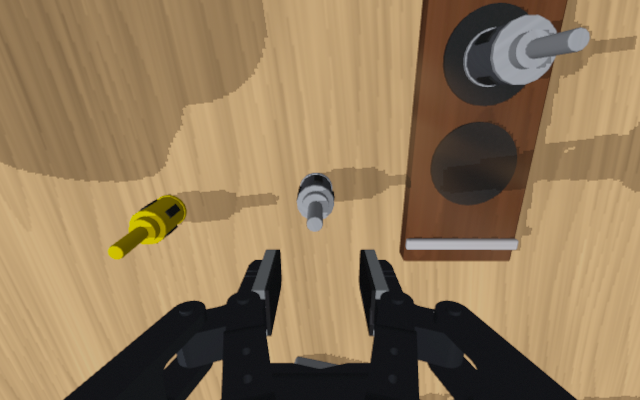

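The grey saw 30 shank is at (315,213), and the yellow look-alike is well to the side at (150,225). I'll correct x by -3 mm and descend.

```bash
python3 -m creep '{"claw":[4,4,4,4,4,4],"dp":[[0,-0.15,2],[0,-0.3,4],[0,-0.3,6],[0,-0.3,7.7],[0,-0.3,7.7],[0,-0.3,7.7]],"roll":[0,0,0,0,0,0]}'
python3 -m creep '{"claw":[3,2,1,0.5,0.5,0.5,0.5,0.5],"dp":[[0,0,0],[0,0,0],[0,0,0],[0,0,0],[0,0,0],[0,0,0],[0,0,0],[0,0,0]],"roll":[0,0,0,0,0,0,0,0]}' 50
python3 -m creep '{"claw":[0.5,0.5,0.5,0.5,0.5,0.5,0.5],"dp":[[0,0,-1.5],[0,0,-3.5],[0,0,-5.5],[0,0,-7],[0,0,-7],[0,0,-7],[0,0,-7]],"roll":[0,0,0,0,0,0,0]}'
python3 go.py .6060 -.1355 .145 -.1132
```

```text
t: 25.5
tcp_pos: [0.4735, -0.1461, 0.0743]
tool_rot: [0.745, 0.667, 0.0, 0.0]
force: [-0.4, 0.7, 0.6]
finger_gap: 0.465
t: 26.3
tcp_pos: [0.4735, -0.1468, 0.0751]
tool_rot: [0.746, 0.666, 0.0, 0.001]
force: [0.6, 0.9, 6.2]
finger_gap: 0.109
t: 27.0
tcp_pos: [0.472, -0.1461, 0.1433]
tool_rot: [0.746, 0.666, -0.0, -0.001]
force: [-0.3, 0.5, -0.8]
finger_gap: 0.111
t 27.0 pos [ 0.472  -0.1461  0.1433] tilt [ 8.e-04 -2.e-03 -1.e+00] yaw -0.1131 gap 0.111 F [-0.28  0.48 -0.82]
dp cm [ 2.57 13.19 -0.19] dist 13.4 roll 0.0 q [-0.53  0.52  1.86 -0.    0.76 -0.41]
```

```bash
python3 -m creep '{"claw":[0.5,0.5,0.5,0.5,0.5,0.5,0.5,0.5,0.5],"dp":[[0.3,1.2,0],[0.9,4.5,0],[1.6,8,0],[2.2,11,0],[2.5,12.8,0],[2.6,13.1,0],[2.6,13.1,0],[2.6,13.1,0],[2.6,13.1,0]],"roll":[0,0,0,0,0,0,0,0,0]}'
python3 chk.py m .6060 -.1346 .070 30; python3 go.py .6060 -.1346 .0961 -.1132
```

```text
t: 27.9
tcp_pos: [0.6046, -0.1353, 0.1439]
tool_rot: [0.746, 0.666, -0.0, -0.001]
force: [-0.1, 0.2, -0.9]
finger_gap: 0.11
scene 189 cup [ 0.6056 -0.1331] d 27.4 err mm [-0.4  1.5] z 0.076 shank [ 0.6079 -0.1367] top z 0.1699
side 137 cup [ 0.6043 -0.1339] d 27.5 err mm [-1.7  0.7] z 0.076 shank [ 0.6027 -0.1334] top z 0.1698
t 28.0 pos [ 0.605  -0.1355  0.1443] tilt [ 2.e-04 -8.e-04 -1.e+00] yaw -0.1136 gap 0.113 F [-0.35 -0.13 -1.53]
dp cm [0.1  0.09 4.82] dist 4.8 roll -0.0 q [-0.4   0.65  1.54 -0.    0.95 -0.29]
```

View pics/scene_m.png

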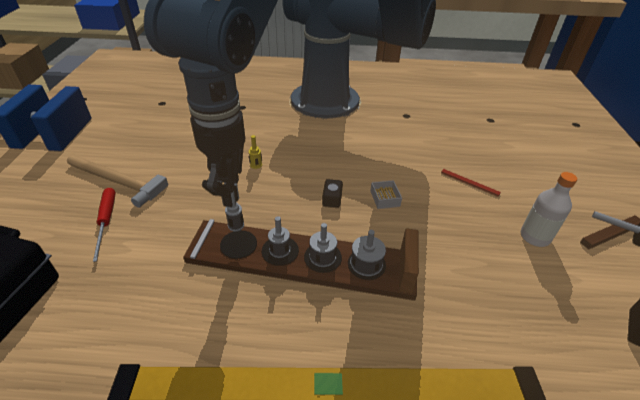

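The scene shows saw 30 hanging at (234,217) over the last pad, with the other three upright at (279,242), (322,249) and (367,255). Lower it.

```bash
python3 -m creep '{"claw":[0.5,0.5,0.5,0.5,0.5,0.5,0.5,0.5],"dp":[[0,0,1.2],[0,0.05,2.4],[0,0.05,3.4],[0,0.05,4.1],[0,0.05,4.5],[0,0.05,4.6],[0,0.05,4.6],[0,0.05,4.6]],"roll":[0,0,0,0,0,0,0,0]}'
python3 chk.py n .6060 -.1346 .0228 30;python3 go.py .6060 -.1346 .0961 -.1132
```

```text
t: 28.8
tcp_pos: [0.6067, -0.1356, 0.0986]
tool_rot: [0.746, 0.666, 0.0, 0.0]
force: [-0.1, 0.4, -1.0]
finger_gap: 0.109
scene 175 cup [ 0.6077 -0.1336] d 27.9 err mm [1.7 1. ] z 0.029 shank [ 0.6099 -0.1373] top z 0.1227
side 124 cup [ 0.6062 -0.1346] d 26.7 err mm [0.2 0. ] z 0.029 shank [ 0.6047 -0.1333] top z 0.1228
t 28.9 pos [ 0.6067 -0.1356  0.0987] tilt [-3.e-04  1.e-03 -1.e+00] yaw -0.113 gap 0.115 F [ 0.44  0.17 -1.47]
dp cm [ 0.09 -0.08  0.26] dist 0.3 roll 0.0 q [-0.4   0.72  1.56  0.    0.87 -0.29]
```

```bash
python3 -m creep '{"claw":[0.5,0.5,0.5,0.5,0.5,0.5,0.5],"dp":[[0,-0.08,0],[0,-0.08,0.05],[-0.03,-0.08,0.12],[-0.03,-0.08,0.18],[-0.03,-0.08,0.24],[-0.03,-0.08,0.27],[-0.03,-0.08,0.27]],"roll":[0,0,0,0,0,0,0]}'
python3 chk.py o .6060 -.1346 .021 30;python3 go.py .6060 -.1346 .0961 -.1132
```

```text
t: 29.6
tcp_pos: [0.6056, -0.1357, 0.0961]
tool_rot: [0.746, 0.666, 0.0, 0.0]
force: [-1.2, 1.3, 5.4]
finger_gap: 0.108
scene 165 cup [ 0.6068 -0.1337] d 27.3 err mm [0.8 0.9] z 0.027 shank [ 0.6089 -0.137 ] top z 0.1209
side 130 cup [ 0.6051 -0.1347] d 26.8 err mm [-0.9 -0.1] z 0.027 shank [ 0.6034 -0.1338] top z 0.1205
t 29.7 pos [ 0.6056 -0.1357  0.0961] tilt [-2.e-04  4.e-04 -1.e+00] yaw -0.1129 gap 0.11 F [-1.42  0.76  6.51]
dp cm [ 0.11  0.02 -0.  ] dist 0.1 roll 0.0 q [-0.4   0.72  1.56 -0.    0.86 -0.29]
```

```bash
python3 -m creep '{"claw":[1.5,2.5,4,4,4,4,4,4,4,4,4],"dp":[[0,0,0],[0,0,0],[0,0,0],[0,0,0],[0,0,0],[0,0,-1],[0,0,-3],[0,0,-6],[0,0,-10],[0,0,-13],[0,0,-13]],"roll":[0,0,0,0,0,0,0,0,0,0,0]}'
python3 -m creep '{"claw":[4,4,4,4,4],"dp":[[-2,-4,0],[-4,-8,0],[-6,-11,0],[-6,-11,0],[-6,-11,0]],"roll":[0,0,0,0,0]}'
for a in "p .6338 .1092" "q .6248 .028" "r .6153 -.0532" "s .6060 -.1346"; do python3 chk.py $a .021 0; done; python3 go.py .606 -.13 .2
```

```text
t: 30.8
tcp_pos: [0.6086, -0.1368, 0.2316]
tool_rot: [0.746, 0.666, 0.003, 0.005]
force: [1.1, -0.6, -0.1]
finger_gap: 0.466
t: 31.3
tcp_pos: [0.4892, -0.1832, 0.2257]
tool_rot: [0.746, 0.665, 0.0, 0.0]
force: [0.7, 0.3, -0.0]
finger_gap: 0.469
scene 343 cup [0.6334 0.1104] d 58.4 err mm [-0.4  1.2] z 0.027 shank [0.6354 0.1101] top z 0.1071
side 218 cup [0.6338 0.1103] d 58.2 err mm [-0.   1.1] z 0.027 shank [0.6326 0.1093] top z 0.1072
scene 278 cup [0.6252 0.0287] d 47.6 err mm [0.4 0.7] z 0.027 shank [0.6261 0.0287] top z 0.1072
side 170 cup [0.6239 0.0277] d 46.1 err mm [-0.9 -0.3] z 0.027 shank [0.6231 0.0272] top z 0.104
scene 223 cup [ 0.6159 -0.053 ] d 37.7 err mm [0.6 0.2] z 0.027 shank [ 0.617  -0.0528] top z 0.1074
side 105 cup [ 0.6157 -0.0534] d 38.4 err mm [ 0.4 -0.2] z 0.027 shank None top z 0.1038
scene 171 cup [ 0.6068 -0.1337] d 27.7 err mm [0.8 0.9] z 0.027 shank [ 0.6074 -0.1334] top z 0.1065
side 123 cup [ 0.605 -0.135] d 26.5 err mm [-1.  -0.4] z 0.027 shank [ 0.6049 -0.135 ] top z 0.1054
t 31.7 pos [ 0.49   -0.1825  0.2254] tilt [ 0. -0. -1.] yaw -0.112 gap 0.469 F [-0.28 -0.19  0.45]
dp cm [ 6.52 10.94  2.54] dist 13.0 roll 0.0 q [-0.57  0.42  1.71  0.    1.   -0.46]
```

```bash
python3 - <<'E'
import cv2
a=cv2.imread("pics/scene_s.png")[130:310,170:450]; b=cv2.imread("pics/side_s.png")[110:270,250:450]
cv2.imwrite("pics/fin.png",cv2.vconcat([cv2.resize(a,(466,300)),cv2.resize(b,(466,300))]))
E
```

```text
(no output)
```

View pics/fin.png

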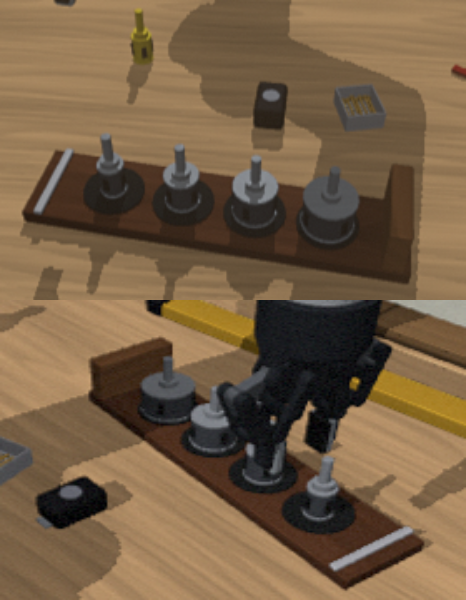

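The final picture shows all four saws upright and centred, with 60, 50, 40 and 30 running from the post (crop x = 328, 254, 181 and 112) and the robot clear of them. Handing in.

```bash
python3 -c "from station import workorder; print(workorder.sign_off())"
```

```text
the job is handed in; nothing more can be done
None
```

All four hole saws are on the rack, one to a pad: 60 mm next to the tall end post, then 50, 40 and 30 mm at the far end. I carried each one by its shank, placed the largest first, and left the yellow look-alike alone. The job took 31.7 s of the 96 s allowed.

- **Centring:** the last check from both the scene and side cameras put every saw within about 1.3 mm of its pad centre. The two views disagree with each other by up to about 2 mm, which matches the stated calibration.
- **Upright:** the shank tops measured 104–107 mm above the bench where 105 mm is expected, and all four stood upright in the final picture. In the side view the arm hid the 40 mm saw's shank, so that one was confirmed only from the scene camera.
- **Forces:** the wrist force readings I took stayed below about 7 N, and the gripper was clear of everything when I handed in.

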